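# Load a bent tube into its two-notch checking fixture

### The arm

A 6-joint arm with a two-finger parallel gripper is mounted at the origin on a cart in front of the work surface, level with it; the furniture and walls round the work are solid. World frame = base frame: x ahead of the robot, y to its left, z up, the work surface at z = 0. Lengths are in m, angles in rad, forces in N, time in s.
With the tool pointing down it reaches from about 0.375 to 0.975 m from the base axis. Payload 3.8 kg.
Tool frame: the origin (TCP) lies on the centre line of the jaws, within the pads' length; the fingertips stand 14 mm ahead of it and the grasp point (between the pads) lies 5 mm behind it (bot.finger_overhang is the distance from the TCP to the fingertips, in m); y points along the fingers, x is the direction in which the jaws open and shut, and the axes are right-handed (so a half turn about y gives the same grasp; the last joint's range is limited). The gripper opens to 85 mm and grips with 20 to 120 N. Pads are 22 mm wide; open, the fingers measure 114 mm over their backs; the gripper's body (76 mm by 85 mm) begins 54 mm behind the grasp point. The pads swing forward as they close: fully open they stand 13 mm farther back than shut.
Start: joints at [-1.343, 0.264, 1.604, -0, 1.274, -0.037], TCP at [0.177, -0.651, 0.245] pointing down, gripper open.
Joint ranges: [-2.63, 2.63], [-0.94, 2.18], [0.31, 2.57], [-1.31, 4.45], [0, 2.66], [-2.55, 2.55]. Speed limits (rad/s): [2.57, 2.57, 3.14, 3.14, 3.14, 3.14].

### API

Orientations are given as a rotation vector (axis times angle).
In Python, from workcell import readout, read_camera, bot, spotter gives the robot as it stands.
- The arm moves only by the tool jog_arm, never from a script. Its argument "increments" is a list of rows, each a list of 7 numbers: the shift along the tool's x, y, z in m, then the turn, a rotation vector about the tool's x, y, z in rad, then the opening, from 0 (shut) to 1 (fully open). A call has 1 to 10 rows; each row shifts and turns the pose as measured when the row begins, along the tool's axes as they then stand; what a row does not reach is not made up. A row lasts 1/8 s, in which the tool goes at most 62.5 mm and 10.7 degrees, less where a joint would pass 70% of its speed; a pose out of reach is approached as far as the arm can. A call with a gripper value outside its range is refused whole. The fingers move at their own pace and stop on an object; "force" is the grip in N (left out, the last holds). Time passes only in rows, so rows that do not move let the fingers close. It gives the time, the measured TCP pose, the force and the opening at its end, in the units of the state.
- readout.read_state(): the state, without advancing time (a new reading comes with each control period).
- read_camera(name): name is "scene" or "top" or "wrist"; returns a dict with "img" (480x640x3 uint8, blue, green, red), "range_z" (480x640 float32, m along the optical axis (not along the pixel's ray), 0 where there is no reading), "fx", "fy", "cx", "cy" (pixels), "world_from_camera" (4x4, takes a point from camera to world coordinates). Camera axes: x right, y down, z forward; pixel columns grow to the right and rows downward; lengths in m; the calibration is good to about 2 mm. A picture is of the moment at which its call begins.
- bot.finish_job(): hands the job in, once; it reports no verdict.
Trained networks look in a picture, given as the dict that the camera call returned (one of the last four; its "shot" number tells which), for a name from the list of things; names that differ only in an ending like _2 or _b are one class to them, and where a whole thing is asked for, a point or a joint stands for the part that bears it (a point fixed in the world has none). Each returns a list of dicts, best first, with "p" (0 to 1); they miss things now and then, are a little off and sometimes report something else, mostly with a low value. They report only what shows in the picture. A call takes as long as a camera call.
- spotter.masks_of(picture, thing): "mask" (480x640 bool, what is visible of it) and "location" ([column, row] in pixels, amid what is visible of it).
- spotter.spot_point(picture, thing): "location" ([column, row] in pixels: a listed point, or the origin of a listed thing).
The state is a dict: "time": time; "q": joint angles; "joint_vel": joint speeds; "joint_torque": joint torques, N m; "tool_pos": TCP position; "tcp_rot": TCP orientation; "wrist_force": force on the tool from outside, world axes, zero at the start; "torque": the same for the moment, N m; "width": opening from 0.0 (shut) to 1.0 (fully open).
Only numpy, scipy, OpenCV 4.12 (cv2) and the standard library are available. Lean on these libraries where they do the work, as an engineer would, in place of code of your own. Each camera call takes 0.05 s, during which the arm holds its last target. There are 200 camera calls.

### The job

Swing both keepers of the checking fixture fully aside, then pick up the larger of the two bent tubes and turn it so that both of its ends rest fully down in the two V-notches, long leg in the long-leg notch and short leg in the other, lowering it in gently. Then swing both keepers back over the tube until they lie square across it at their stops, and let go. Leave the smaller tube and the other loose things where they are.

Things in the scene. Friction and masses are not known exactly. Their poses are not given: they have to be found in the camera images.
- fixture: Fixed checking fixture: dark steel plate (8 mm thick, x -45..150, y -44..100 mm) with two aluminium V-blocks at right angles, each with a swing keeper on a post. Origin: on the worktop below the point where the seated tube's leg axes cross. x runs along the seated long leg, y along the seated short leg, z up. Position and yaw vary.
- notch_long (a point): Where the axis of the long leg must lie, at the middle of the long-leg V-block: fixture x 105, y 0, z 45 mm. Axes as the fixture's. The V-block is 26 mm long along fixture x, 40 mm wide, 52 mm high; the V is 90 degrees, 28 mm wide at its mouth, its bottom 38 mm above the worktop.
- notch_short (a point): Where the axis of the short leg must lie, at the middle of the short-leg V-block: fixture x 0, y 62, z 45 mm. Axes as the fixture's. Same V-block, turned 90 degrees: 26 mm long along fixture y.
- keeper_long (a joint): Keeper of the long-leg notch, on an upright post at fixture x 105, y -32 mm. 0: at its stop, square across the notch (along fixture +y from the post); grows clockwise from above, towards fixture +x, to 1.75 rad; fully aside = 1.4 or more. Starts at 0 to 0.45; stays where left (1 N at the knob moves it). Flat arm 14 x 65 mm, 56 to 63 mm above the worktop, 6 mm over a seated tube.
- keeper_long_knob (a point): Middle of the upper part of the black upright round knob of keeper_long: 14 mm in diameter, from 68 to 96 mm above the worktop; this point lies at 87 mm, on the knob's axis, 58 mm from the keeper's post axis.
- keeper_short (a joint): Swing keeper of the short-leg notch, turning about an upright post at fixture x -32, y 62 mm. 0: at its stop, square across the notch (pointing along fixture +x from the post); it grows as the arm swings counter-clockwise seen from above, towards fixture +y, to 1.75 rad; otherwise like keeper_long.
- keeper_short_knob (a point): The same point on the knob of keeper_short: 87 mm above the worktop, 58 mm from that keeper's post axis.
- tube: Larger bent tube, loose, 0.15 kg: steel, 10 mm dia., square bend, flat, right side up; 15 mm brass nut, 16 mm long, on each end. Legs 160 and 110 mm from the crossing of their axes. Origin: centre of the black grip block (30 x 24 x 15 mm in x, y, z) on the long leg, 50 mm from the crossing, 7.5 mm up when lying. x: to the long leg's free end, z up; the short leg runs to +y at x = -50 mm.
- tube_long_seat (a point): Point on the long leg's axis that belongs at notch_long: 55 mm along the tube's +x from its origin. Axes as the tube's.
- tube_short_seat (a point): Point on the short leg's axis that belongs at notch_short: tube x -50, y +62 mm. Axes as the tube's.
- small_tube: Smaller bent tube of the same make (legs 110 and 70 mm, same nuts and black block, origin and axes alike). Too short for the fixture; to be left alone. The two tubes lie in two places, which may be swapped.
- loupe: Black stand loupe, 40 mm in diameter, 42 mm high, standing at the back; bystander. Origin under its centre.
- resin_dark: Black round resin sample, 32 mm in diameter, 20 mm high, near the front; bystander. Origin under its centre.
- resin_pale: Pale round resin sample, 32 mm in diameter, 24 mm high, near the front; bystander. Origin under its centre.

How it is judged:
On the way, in this order (a step that is already met when the one before it is completed fails the run):
1. both keepers are swung aside (1.3 rad or more from their closed stops) (value of joint each of keeper_long, keeper_short above 1.3 rad), for 0.2 s.
2. the larger tube rests in both notches, keepers still aside, and is let go (distance between tube_long_seat and notch_long below 0.005 m and distance between tube_short_seat and notch_short below 0.005 m and contact force between the fingers and tube below 0.1 N and linear speed of tube below 0.03 m/s and value of joint each of keeper_long, keeper_short above 0.9 rad), for 0.2 s.
At the end, for the whole second after the job is handed in: The larger tube is at rest with both seat points within 5 mm of their notch points (long leg in the long-leg notch, short leg in the other), and both keepers are within 0.15 rad of their stops square across the notches (distance between tube_long_seat and notch_long below 0.005 m and distance between tube_short_seat and notch_short below 0.005 m and value of joint each of keeper_long, keeper_short below 0.15 rad and linear speed of tube below 0.02 m/s and angular speed of tube below 0.2 rad/s); the robot touches nothing.
It fails at once if the smaller tube or another loose thing (loupe, resin samples) is moved more than 30 mm (distance of any of small_tube, loupe, resin_dark, resin_pale from where it was at the start of the episode above 0.03 m).
It fails at once if the tube is dropped or rammed into the fixture (more than 40 N between them) (contact force between tube and fixture above 40 N).
It also fails if it takes over 72 s, if anything falls off the work surface, if the arm or the gripper's body presses on something with over 40 N, if the wrist force passes 120 N, or if a joint passes its speed limit or range.

## Working session

There is one attempt and no reset: what is moved stays moved. The work goes in short steps, Python scripts to look and compute and a tool call to move; the robot and the scene stay as the last step left them, time stands still between calls to the robot, and variables do not carry over. Pictures are saved under pics/ and viewed, about 8 in all and at most 12, crops included, and the job is handed in when it is done.

Besides the shell and the picture viewer there is one more tool, called after "Request:" as name(argument=value, ...) on one line, values as JSON. jog_arm: Moves the arm, as the interface text tells. Its arguments: {"type":"object","properties":{"increments":{"type":"array"},"force":{"type":"number"}},"required":["increments"]}

```bash
ls; mkdir -p pics; cat > h.py <<'E'
import numpy as np, cv2
from scipy.spatial.transform import Rotation as R
from workcell import readout, read_camera, bot, spotter
def px2w(p,uv,z=None):
    u,v=uv; W=p["world_from_camera"]
    d=np.array([(u-p["cx"])/p["fx"],(v-p["cy"])/p["fy"],1.])
    if z is None:
        r=p["range_z"]; a=r[int(v)-1:int(v)+2,int(u)-1:int(u)+2]; a=a[a>0]
        return (W@np.r_[d*np.median(a),1])[:3]
    D=W[:3,:3]@d; o=W[:3,3]; return o+D*(z-o[2])/D[2]
def cloud(p,m):
    v,u=np.nonzero(m&(p["range_z"]>0)); z=p["range_z"][v,u]
    c=np.c_[(u-p["cx"])/p["fx"]*z,(v-p["cy"])/p["fy"]*z,z,np.ones(len(z))]
    return (c@p["world_from_camera"].T)[:,:3]
E
python3 - <<'E'
from h import *
s=readout.read_state(); print({k:np.round(v,3) for k,v in s.items()})
print(R.from_rotvec(s["tcp_rot"]).as_matrix().round(3))
for c in ["top","scene"]:
    p=read_camera(c); cv2.imwrite(f"pics/{c}0.png",p["img"])
    Z={"notch_long":.045,"notch_short":.045,"keeper_long_knob":.087,"keeper_short_knob":.087,"tube":.0075,"tube_long_seat":.0075,"tube_short_seat":.0075,"small_tube":.0075,"fixture":0.0,"loupe":0.0,"resin_dark":0.0,"resin_pale":0.0}
    for n,z in Z.items():
        for d in spotter.spot_point(p,n)[:2]:
            print(c,n,round(d["p"],2),np.round(d["location"]),px2w(p,d["location"],z).round(3))
E
```

```text
pics
{'time': np.float64(0.0), 'q': array([-1.343,  0.265,  1.605, -0.   ,  1.274, -0.037]), 'joint_vel': array([-0.   ,  0.   ,  0.   , -0.001, -0.002, -0.   ]), 'joint_torque': array([ 1.0000e-03, -5.1511e+01, -3.6732e+01,  0.0000e+00,  1.3000e-02,
        0.0000e+00]), 'tool_pos': array([ 0.176, -0.651,  0.244]), 'tcp_rot': array([-1.321,  1.013, -1.01 ]), 'wrist_force': array([0.064, 0.159, 0.57 ]), 'torque': array([ 0.004, -0.003,  0.003]), 'width': np.float64(0.999)}
[[ 0.262 -0.001  0.965]
 [-0.965  0.002  0.262]
 [-0.002 -1.     0.   ]]
top notch_long 0.96 [211. 211.] [0.542 0.208 0.045]
top notch_short 0.68 [198. 263.] [0.428 0.234 0.045]
top keeper_short_knob 0.58 [183. 254.] [0.445 0.255 0.087]
top tube 0.86 [342. 200.] [ 0.572 -0.079  0.008]
top tube_long_seat 0.82 [344. 228.] [ 0.51  -0.083  0.008]
top tube_short_seat 0.74 [375. 181.] [ 0.616 -0.153  0.008]
top small_tube 0.96 [446. 208.] [ 0.555 -0.312  0.008]
top fixture 0.73 [228. 258.] [0.439 0.178 0.   ]
top loupe 0.54 [373. 155.] [ 0.677 -0.15   0.   ]
top loupe 0.23 [361. 295.] [ 0.36  -0.123  0.   ]
top resin_dar
[... 342 characters left out ...]
nob 0.9 [205. 364.] [0.438 0.26  0.087]
scene tube 0.94 [288. 255.] [ 0.564 -0.085  0.007]
scene tube 0.66 [250. 365.] [0.434 0.176 0.007]
scene tube_long_seat 0.91 [309. 261.] [ 0.519 -0.097  0.007]
scene tube_long_seat 0.63 [205. 364.] [0.492 0.218 0.007]
scene tube_short_seat 0.64 [290. 232.] [ 0.61  -0.149  0.007]
scene small_tube 0.55 [356. 206.] [ 0.554 -0.328  0.007]
scene small_tube 0.2 [250. 365.] [0.434 0.175 0.008]
scene fixture 0.68 [250. 363.] [0.441 0.168 0.   ]
scene loupe 0.89 [265. 225.] [ 0.678 -0.144  0.   ]
scene resin_dark 0.53 [389. 290.] [ 0.35 -0.13  0.  ]
scene resin_pale 0.73 [308. 264.] [ 0.52  -0.095  0.   ]
scene resin_pale 0.59 [326. 359.] [ 0.347  0.083 -0.   ]
```

```bash
python3 - <<'E'
import cv2
a=cv2.imread("pics/top0.png"); cv2.imwrite("pics/topc.png",cv2.resize(a[130:330,130:400],None,fx=2.9,fy=2.9,interpolation=cv2.INTER_CUBIC))
E
```

```text
(no output)
```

View pics/topc.png

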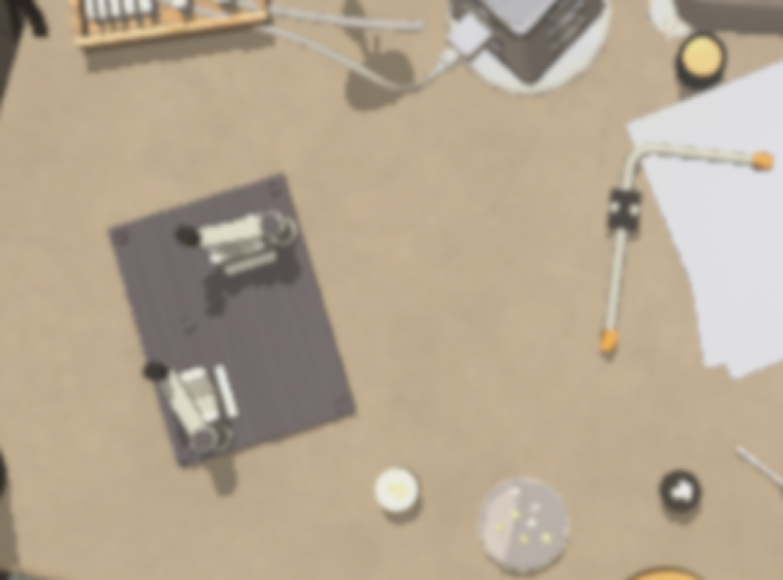

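View pics/scene0.png

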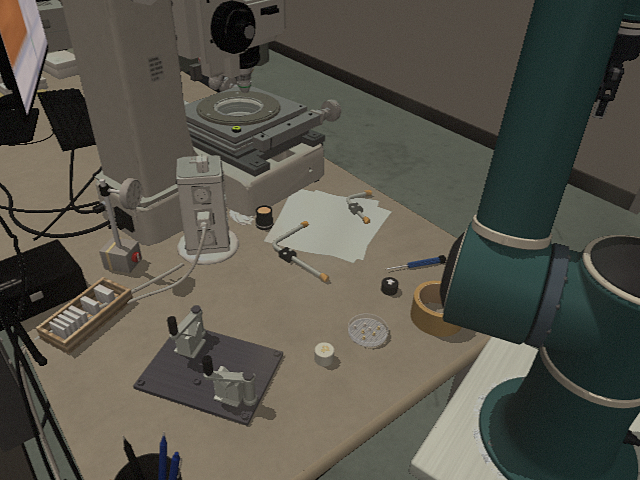

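Top view: the fixture is at left, with the long keeper's knob at crop (188,236) and its post at (280,230), and the short keeper's knob at (155,370) and its post at (205,438). The larger tube runs from its bend at (636,150) to the long-leg nut at (609,342), with its short leg pointing right. Next I'll fit the fixture and tube poses from depth.

```bash
cat >> h.py <<'E'
def pick(p,n):
    return spotter.masks_of(p,n)[:1]
def fixfit(p):
    d=pick(p,"fixture")[0]; c=cloud(p,d["mask"])
    t=c[(c[:,2]>.003)&(c[:,2]<.014)]
    (cx,cy),(w,h),a=cv2.minAreaRect((t[:,:2]*1000).astype(np.float32))
    yaw=np.radians(a if w>h else a+90); yaw=(yaw+np.pi/2)%np.pi-np.pi/2
    Rm=np.array([[np.cos(yaw),-np.sin(yaw)],[np.sin(yaw),np.cos(yaw)]])
    o=np.array([cx,cy])/1000-Rm@np.array([.0525,.028])
    return o,yaw,(w,h),d["p"]
def f2w(o,yaw,x,y):
    return np.array(o)+np.array([[np.cos(yaw),-np.sin(yaw)],[np.sin(yaw),np.cos(yaw)]])@np.array([x,y])
E
python3 - <<'E'
from h import *
for c in ["top","scene"]:
    p=read_camera(c)
    o,y,wh,pr=fixfit(p); print(c,o,y,wh,pr)
    if c=="top":
      for n,q in dict(nl=(.105,0),ns=(0,.062),pl=(.105,-.032),ps=(-.032,.062),to=(.05,0)).items(): print(n,f2w(o,y,*q).round(4))
    for n in ["keeper_long_knob","keeper_short_knob"]:
        for d in pick(p,n):
            k=cloud(p,d["mask"]); k=k[(k[:,2]>.075)&(k[:,2]<.1)]; print(n,d["p"],len(k),np.median(k,0) if len(k) else k)
    d=pick(p,"tube")[0]; k=cloud(p,d["mask"]); k=k[(k[:,2]>-.01)&(k[:,2]<.025)]
    print("tube",d["p"],len(k),k[:,:2].min(0),k[:,:2].max(0))
p=read_camera("wrist"); print(p["world_from_camera"].round(3),p["fx"])
E
```

```text
top [0.44006173 0.1762524 ] 0.322049945352775 (196.9214324951172, 147.735107421875) 0.86
nl [0.5397 0.2095]
ns [0.4204 0.2351]
pl [0.5498 0.1791]
ps [0.3901 0.2249]
to [0.4875 0.1921]
keeper_long_knob 0.57 40 [0.53650947 0.23137746 0.09458564]
keeper_short_knob 0.76 44 [0.43873597 0.2531926  0.09588611]
tube 0.66 4590 [0.36974233 0.12073143] [0.59126532 0.31389229]
scene [0.43844789 0.17595123] 0.3081975462322415 (196.4132080078125, 150.71011352539062) 0.57
keeper_long_knob 0.83 123 [0.53321301 0.23777622 0.08958836]
keeper_short_knob 0.79 144 [0.43471523 0.25925691 0.09246645]
tube 0.81 657 [ 0.45653134 -0.19749284] [ 0.6236537  -0.06503695]
[[ 0.261 -0.92  -0.292  0.252]
 [-0.965 -0.249 -0.079 -0.63 ]
 [-0.     0.302 -0.953  0.373]
 [ 0.     0.     0.     1.   ]] 350.5053308776727
```

```bash
cat >> h.py <<'E'
def plan(pos,yaw,n=10,g=1.0,state=None):
    """rows from the present pose to pos with tool down and tool x at yaw (rad)"""
    s=readout.read_state(); p=np.array(s["tool_pos"]); Rm=R.from_rotvec(s["tcp_rot"])
    x=[np.cos(yaw),np.sin(yaw),0]; y=[0,0,-1]; T=R.from_matrix(np.c_[x,y,np.cross(x,y)])
    print("t",round(float(s["time"]),2),"p",p.round(4),"yaw",np.arctan2(*Rm.as_matrix()[[1,0],0]).round(3),"q",np.round(s["q"],2),"w",round(float(s["width"]),3),"F",np.round(s["wrist_force"],1))
    dp=(np.array(pos)-p)/n; dr=(Rm.inv()*T).as_rotvec()/n; out=[]
    for i in range(n):
        r=Rm*R.from_rotvec(dr*i); l=r.inv().apply(dp)
        out.append([round(float(v),4) for v in l]+[round(float(v),3) for v in dr]+[g])
    print("[dr deg/row %.1f mm/row %.1f]"%(np.degrees(np.linalg.norm(dr)),1e3*np.linalg.norm(dp)));print(out)
E
python3 - <<'E'
from h import *
plan([.38,-.2,.24],-.45,9,.5)
E
```

```text
t 1.85 p [ 0.1767 -0.6515  0.2453] yaw -1.306 q [-1.34  0.26  1.6   0.    1.27 -0.04] w 1.001 F [-0.5 -0.3 -0.5]
[dr deg/row 5.4 mm/row 55.0]
[[-0.0425, 0.0006, 0.0349, 0.0, -0.095, 0.0, 0.5], [-0.039, 0.0006, 0.0388, 0.0, -0.095, 0.0, 0.5], [-0.0351, 0.0006, 0.0423, 0.0, -0.095, 0.0, 0.5], [-0.031, 0.0006, 0.0455, 0.0, -0.095, 0.0, 0.5], [-0.0265, 0.0006, 0.0482, 0.0, -0.095, 0.0, 0.5], [-0.0218, 0.0006, 0.0505, 0.0, -0.095, 0.0, 0.5], [-0.0169, 0.0006, 0.0524, 0.0, -0.095, 0.0, 0.5], [-0.0118, 0.0006, 0.0537, 0.0, -0.095, 0.0, 0.5], [-0.0067, 0.0006, 0.0546, 0.0, -0.095, 0.0, 0.5]]
```

Request:
jog_arm(increments=[[-0.0425,0,0.035,0,-0.095,0,0.5],[-0.039,0,0.039,0,-0.095,0,0.5],[-0.035,0,0.042,0,-0.095,0,0.5],[-0.031,0,0.0455,0,-0.095,0,0.5],[-0.0265,0,0.048,0,-0.095,0,0.5],[-0.022,0,0.0505,0,-0.095,0,0.5],[-0.017,0,0.0525,0,-0.095,0,0.5],[-0.012,0,0.0535,0,-0.095,0,0.5],[-0.0065,0,0.0545,0,-0.095,0,0.5]], force=25)

```text
time: 2.98
tool_pos: [0.3795, -0.1892, 0.2458]
tcp_rot: [-1.547, 0.333, -0.344]
wrist_force: [1.2, -0.1, -0.5]
width: 0.502
```

```bash
python3 - <<'E'
from h import *
plan([.48,.19,.24],.23,8,.5)
E
```

```text
t 2.98 p [ 0.3795 -0.1892  0.2458] yaw -0.431 q [-0.52 -0.23  2.11 -0.    1.26 -0.09] w 0.502 F [ 1.2 -0.1 -0.5]
[dr deg/row 4.7 mm/row 49.0]
[[-0.0084, 0.0006, 0.0483, 0.0, -0.083, 0.001, 0.5], [-0.0044, 0.0006, 0.0488, 0.0, -0.083, 0.001, 0.5], [-0.0003, 0.0006, 0.049, 0.0, -0.083, 0.001, 0.5], [0.0037, 0.0007, 0.0489, 0.0, -0.083, 0.001, 0.5], [0.0077, 0.0007, 0.0484, 0.0, -0.083, 0.001, 0.5], [0.0117, 0.0007, 0.0476, 0.0, -0.083, 0.001, 0.5], [0.0156, 0.0007, 0.0465, 0.0, -0.083, 0.001, 0.5], [0.0194, 0.0007, 0.045, 0.0, -0.083, 0.001, 0.5]]
```

Request:
jog_arm(increments=[[-0.0085,0,0.0485,0,-0.083,0,0.5],[-0.0045,0,0.049,0,-0.083,0,0.5],[0,0,0.049,0,-0.083,0,0.5],[0.0035,0,0.049,0,-0.083,0,0.5],[0.0075,0,0.0485,0,-0.083,0,0.5],[0.0115,0,0.0475,0,-0.083,0,0.5],[0.0155,0,0.0465,0,-0.083,0,0.5],[0.0195,0,0.045,0,-0.083,0,0.5],[0,0,0,0,0,0,0.5]])

```text
time: 4.1
tool_pos: [0.4783, 0.2081, 0.2485]
tcp_rot: [-1.568, -0.218, 0.193]
wrist_force: [-0.1, 0.4, -0.1]
width: 0.503
```

```bash
python3 - <<'E'
from h import *
p=read_camera("wrist"); cv2.imwrite("pics/w1.png",p["img"])
for n in ["keeper_long_knob","keeper_short_knob","notch_long","notch_short"]:
    z=.087 if "knob" in n else .045
    for d in spotter.spot_point(p,n)[:2]: print(n,round(d["p"],2),np.round(d["location"]),px2w(p,d["location"],z).round(4))
    if "knob" in n:
      for d in pick(p,n):
        k=cloud(p,d["mask"]); k=k[(k[:,2]>.09)&(k[:,2]<.1)]; print(n,d["p"],len(k),(k.min(0)+k.max(0))/2 if len(k) else k)
plan([.535,.2345,.13],.23,4,.5)
E
```

```text
keeper_long_knob 0.61 [394. 208.] [0.5379 0.2351 0.087 ]
keeper_long_knob 0.59 0 []
keeper_short_knob 0.75 [284. 156.] [0.4383 0.2532 0.087 ]
keeper_short_knob 0.59 0 []
notch_long 0.63 [375. 224.] [0.5369 0.2079 0.045 ]
notch_short 0.89 [263. 168.] [0.4192 0.2332 0.045 ]
t 4.45 p [0.4778 0.2041 0.2484] yaw 0.255 q [ 0.36 -0.04  1.94 -0.01  1.23  0.11] w 0.498 F [ 0.1 -0.3 -0.6]
[dr deg/row 0.4 mm/row 33.7]
[[0.0153, 0.0298, 0.004, 0.002, 0.006, 0.004, 0.5], [0.0154, 0.0298, 0.0041, 0.002, 0.006, 0.004, 0.5], [0.0155, 0.0297, 0.0041, 0.002, 0.006, 0.004, 0.5], [0.0156, 0.0297, 0.0041, 0.002, 0.006, 0.004, 0.5]]
```

View pics/w1.png

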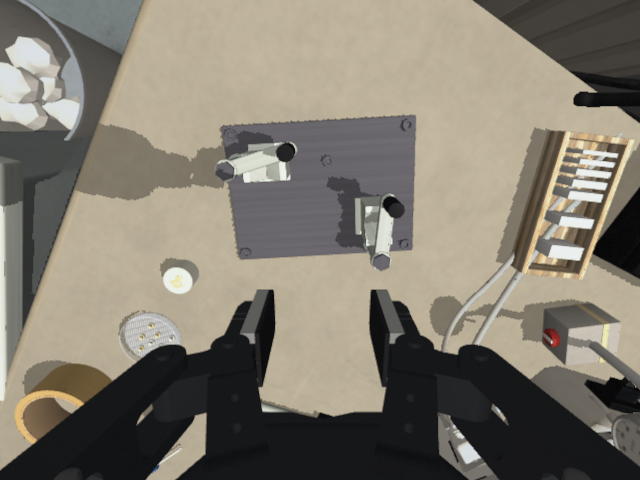

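The wrist view shows the fixture centred at (322,190), with the long knob at (394,208) and the short knob at (287,152). These agree with the top view to about 2 mm, so I'm going to the long knob.

Request:
jog_arm(increments=[[0.016,0.025,0.004,0,0,0,0.5],[0.0165,0.03,0.004,0,0,0,0.5],[0.016,0.03,0.004,0,0,0,0.5],[0.016,0.029,0.004,0,0,0,0.5],[0,0,0,0,0,0,0.5]])

```text
time: 5.08
tool_pos: [0.5416, 0.231, 0.1353]
tcp_rot: [-1.569, -0.21, 0.177]
wrist_force: [0.7, 0.3, -0.7]
width: 0.496
```

```bash
python3 - <<'E'
from h import *
p=read_camera("wrist"); cv2.imwrite("pics/w2.png",p["img"])
for d in spotter.spot_point(p,"keeper_long_knob")[:2]: print(round(d["p"],2),np.round(d["location"]),px2w(p,d["location"],.087).round(4))
plan([.537,.235,.088],.24,3,.45)
E
```

```text
0.7 [312. 267.] [0.5367 0.2352 0.087 ]
0.42 [ 64. 335.] [0.4092 0.161  0.087 ]
t 5.17 p [0.5427 0.2315 0.1382] yaw 0.247 q [ 0.37  0.18  1.91 -0.01  1.03  0.13] w 0.498 F [-0.2  0.1  0.5]
[dr deg/row 0.5 mm/row 16.9]
[[-0.002, 0.0167, 0.0017, 0.003, 0.002, 0.008, 0.45], [-0.0018, 0.0167, 0.0017, 0.003, 0.002, 0.008, 0.45], [-0.0017, 0.0167, 0.0016, 0.003, 0.002, 0.008, 0.45]]
```

View pics/w2.png

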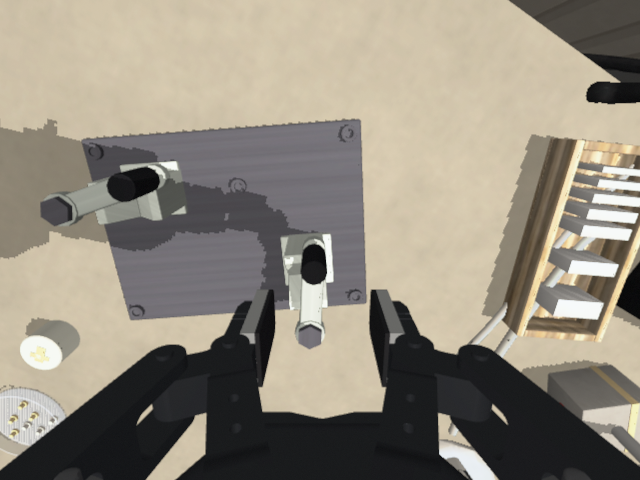

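The knob sits between the jaws at (313,260). Descending and closing loosely around it.

Request:
jog_arm(increments=[[-0.002,0.0165,0.0015,0,0,0.006,0.45],[-0.002,0.0165,0.0015,0,0,0.006,0.4],[-0.0015,0.0165,0.0015,0,0,0.005,0.3],[0,0,0,0,0,0,0.22],[0,0,0,0,0,0,0.22]])

```text
time: 5.8
tool_pos: [0.5372, 0.2343, 0.0883]
tcp_rot: [-1.569, -0.202, 0.185]
wrist_force: [0.0, -0.5, 0.2]
width: 0.217
```

```bash
python3 - <<'E'
from h import *
plan([.537,.235,.088],.24,1,.22)
E
```

```text
t 5.8 p [0.5372 0.2343 0.0883] yaw 0.246 q [ 0.37  0.24  1.95 -0.01  0.95  0.14] w 0.217 F [ 0.  -0.5  0.2]
[dr deg/row 0.8 mm/row 0.8]
[[-0.0, 0.0003, 0.0007, 0.008, 0.006, 0.01, 0.22]]
```

Request:
jog_arm(increments=[[0.0085,0,-0.0006,0,0.147,0,0.22],[0.0085,0,-0.0006,0,0.147,0,0.22],[0.0085,0,-0.0006,0,0.147,0,0.22],[0.0085,0,-0.0006,0,0.147,0,0.22],[0.0085,0,-0.0006,0,0.147,0,0.22]])

```text
time: 6.42
tool_pos: [0.5771, 0.2289, 0.0891]
tcp_rot: [-1.539, 0.394, -0.408]
wrist_force: [-0.5, 0.5, -0.2]
width: 0.218
```

```bash
cat >> h.py <<'E'
O=np.array([.439,.176]); Y=.315
PL=f2w(O,Y,.105,-.032); PS=f2w(O,Y,-.032,.062)
def kl(t,r=.058): a=Y+np.pi/2-t; return PL+r*np.array([np.cos(a),np.sin(a)])
def ks(t,r=.058): a=Y+t; return PS+r*np.array([np.cos(a),np.sin(a)])
def th():
    p=np.array(readout.read_state()["tool_pos"])[:2]
    for n,P in (("L",PL),("S",PS)):
        v=p-P; a=np.arctan2(v[1],v[0]); print(n,"r %.4f"%np.linalg.norm(v),"th %.3f"%((Y+np.pi/2-a) if n=="L" else a-Y))
E
python3 - <<'E'
from h import *
th()
plan([*kl(1.0),.088],Y-1.0,1,.22)
E
```

```text
L r 0.0582 th 0.824
S r 0.1878 th -0.294
t 6.42 p [0.5771 0.2289 0.0891] yaw -0.511 q [ 0.34  0.3   1.87 -0.01  0.97  0.86] w 0.218 F [-0.5  0.5 -0.2]
[dr deg/row 10.0 mm/row 10.3]
[[0.0102, 0.0012, -0.0011, 0.002, 0.174, 0.01, 0.22]]
```

Request:
jog_arm(increments=[[0.0085,0,-0.0006,0,0.147,0,0.22],[0.0085,0,-0.0006,0,0.147,0,0.22],[0.0085,0,-0.0006,0,0.147,0,0.22],[0.0085,0,-0.0006,0,0.147,0,0.22],[0.0085,0,-0.0006,0,0.147,0,0.22],[0.004,0,0,0,0.05,0,0.22],[0,0,0,0,0,0,0.4],[0,-0.03,0,0,0,0,0.45],[0,-0.05,0,0,0,0,0.45]])

```text
time: 7.55
tool_pos: [0.6016, 0.1932, 0.1677]
tcp_rot: [-1.325, 1.023, -1.026]
wrist_force: [1.1, -0.5, -0.0]
width: 0.45
```

```bash
python3 - <<'E'
from h import *
th()
p=read_camera("wrist"); cv2.imwrite("pics/w3.png",p["img"])
for d in spotter.spot_point(p,"keeper_long_knob")[:2]: print(round(d["p"],2),np.round(d["location"]),px2w(p,d["location"],.087).round(4))
print(kl(1.5),ks(.27))
plan([.438,.254,.15],Y+.27-np.pi/2,7,.45)
E
```

```text
L r 0.0549 th 1.607
S r 0.2146 th -0.464
0.96 [317. 252.] [0.6032 0.1966 0.087 ]
[0.60248469 0.19993047] [0.4377212  0.25706281]
t 7.65 p [0.6073 0.1949 0.1762] yaw -1.321 q [ 0.27  0.24  1.77 -0.01  1.13  1.6 ] w 0.454 F [1.2 1.2 1. ]
[dr deg/row 2.7 mm/row 25.9]
[[-0.0142, 0.0034, -0.0214, -0.001, -0.048, 0.001, 0.45], [-0.0152, 0.0035, -0.0207, -0.001, -0.048, 0.001, 0.45], [-0.0162, 0.0035, -0.0199, -0.001, -0.048, 0.001, 0.45], [-0.0171, 0.0036, -0.0191, -0.001, -0.048, 0.001, 0.45], [-0.018, 0.0036, -0.0183, -0.001, -0.048, 0.001, 0.45], [-0.0188, 0.0036, -0.0174, -0.001, -0.048, 0.001, 0.45], [-0.0196, 0.0037, -0.0165, -0.001, -0.048, 0.001, 0.45]]
```

Request:
jog_arm(increments=[[-0.014,0.0035,-0.0215,0,-0.048,0,0.45],[-0.015,0.0035,-0.0205,0,-0.048,0,0.45],[-0.016,0.0035,-0.02,0,-0.048,0,0.45],[-0.017,0.0035,-0.019,0,-0.048,0,0.45],[-0.018,0.0035,-0.0185,0,-0.048,0,0.45],[-0.019,0.0035,-0.0175,0,-0.048,0,0.45],[-0.0195,0.0035,-0.0165,0,-0.048,0,0.45],[0,0,0,0,0,0,0.45]])

```text
time: 8.65
tool_pos: [0.4348, 0.2552, 0.1506]
tcp_rot: [-1.426, 0.737, -0.767]
wrist_force: [0.0, 0.4, 0.7]
width: 0.448
```

```bash
python3 - <<'E'
from h import *
p=read_camera("wrist")
for d in spotter.spot_point(p,"keeper_short_knob")[:2]: print(round(d["p"],2),np.round(d["location"]),px2w(p,d["location"],.087).round(4))
plan([.438,.2535,.088],Y+.27-np.pi/2,3,.45)
E
```

```text
0.93 [321. 264.] [0.437 0.257 0.087]
0.36 [467. 158.] [0.5317 0.2265 0.087 ]
t 8.75 p [0.4369 0.2552 0.1515] yaw -0.968 q [ 0.49  0.01  2.07 -0.01  1.04  1.46] w 0.448 F [ 0.6 -0.6  0.1]
[dr deg/row 0.6 mm/row 21.2]
[[0.0004, 0.0212, -0.0004, -0.007, 0.006, 0.004, 0.45], [0.0005, 0.0212, -0.0003, -0.007, 0.006, 0.004, 0.45], [0.0006, 0.0212, -0.0001, -0.007, 0.006, 0.004, 0.45]]
```

Request:
jog_arm(increments=[[0,0.021,0,-0.005,0,0,0.45],[0,0.021,0,-0.005,0,0,0.4],[0,0.021,0,-0.005,0,0,0.3],[0,0,0,0,0,0,0.22],[0,0,0,0,0,0,0.22]])

```text
time: 9.38
tool_pos: [0.4455, 0.2557, 0.0903]
tcp_rot: [-1.43, 0.742, -0.772]
wrist_force: [-0.5, 0.3, 0.3]
width: 0.222
```

```bash
python3 - <<'E'
from h import *
th(); plan([.438,.2555,.088],Y+.27-np.pi/2,1,.22)
E
```

```text
L r 0.1291 th -0.611
S r 0.0640 th 0.185
t 9.38 p [0.4455 0.2557 0.0903] yaw -0.972 q [ 0.48  0.1   2.1  -0.02  0.92  1.46] w 0.222 F [-0.5  0.3  0.3]
[dr deg/row 1.4 mm/row 7.9]
[[-0.0041, 0.0021, -0.0064, -0.013, 0.014, 0.014, 0.22]]
```

Request:
jog_arm(increments=[[-0.004,0.001,-0.006,-0.013,0,0.01,0.22],[-0.0085,0,-0.0006,0,-0.147,0,0.22],[-0.0085,0,-0.0006,0,-0.147,0,0.22],[-0.0085,0,-0.0006,0,-0.147,0,0.22],[-0.0085,0,-0.0006,0,-0.147,0,0.22],[-0.0085,0,-0.0006,0,-0.147,0,0.22]])

```text
time: 10.12
tool_pos: [0.4075, 0.2802, 0.0948]
tcp_rot: [-1.564, 0.159, -0.176]
wrist_force: [1.7, 0.2, -1.2]
width: 0.22
```

```bash
python3 - <<'E'
from h import *
th(); plan([*ks(1.1),.088],Y+1.1-np.pi/2,1,.22)
E
```

```text
L r 0.1743 th -0.630
S r 0.0581 th 0.938
t 10.12 p [0.4075 0.2802 0.0948] yaw -0.213 q [ 0.56  0.07  2.13 -0.01  0.93  0.77] w 0.22 F [ 1.7  0.2 -1.2]
[dr deg/row 3.3 mm/row 11.6]
[[-0.0095, 0.0067, 0.0001, -0.002, -0.057, 0.011, 0.22]]
```

Request:
jog_arm(increments=[[-0.0085,0.002,-0.0004,0,-0.13,0,0.22],[-0.0085,0.002,-0.0004,0,-0.13,0,0.22],[-0.0085,0.001,-0.0006,0,-0.13,0,0.22],[-0.0085,0.001,-0.0006,0,-0.13,0,0.22],[-0.0085,0,-0.0006,0,-0.13,0,0.22],[0,0,0,0,0,0,0.4],[0,-0.04,0,0,0,0,0.45],[0,-0.06,0,0,0,0,0.45],[0,-0.05,0,0,0,0,0.6]])

```text
time: 11.25
tool_pos: [0.3643, 0.276, 0.2462]
tcp_rot: [-1.541, -0.368, 0.339]
wrist_force: [0.9, 0.5, 0.4]
width: 0.601
```

```bash
python3 - <<'E'
from h import *
th()
p=read_camera("wrist")
for n in ("keeper_short_knob","keeper_long_knob"):
  for d in spotter.spot_point(p,n)[:1]:
    w=px2w(p,d["location"],.087); print(n,round(d["p"],2),np.round(d["location"]),w.round(4))
print(ks(1.5),kl(1.55))
plan([.50,-.02,.22],-.8,7,.8)
E
```

```text
L r 0.2088 th -0.768
S r 0.0568 th 1.714
keeper_short_knob 0.71 [326. 220.] [0.37   0.2811 0.087 ]
[0.37534244 0.2813144 ] [0.60350834 0.19721747]
t 11.4 p [0.3664 0.2774 0.2482] yaw 0.452 q [ 0.6  -0.17  2.05 -0.01  1.24  0.15] w 0.599 F [-0.  0.  0.]
[dr deg/row 10.2 mm/row 46.7]
[[-0.0015, 0.0041, -0.0465, -0.002, 0.179, 0.003, 0.8], [0.0068, 0.0042, -0.0461, -0.002, 0.179, 0.003, 0.8], [0.0149, 0.0042, -0.0441, -0.002, 0.179, 0.003, 0.8], [0.0226, 0.0043, -0.0407, -0.002, 0.179, 0.003, 0.8], [0.0295, 0.0043, -0.0361, -0.002, 0.179, 0.003, 0.8], [0.0354, 0.0042, -0.0302, -0.002, 0.179, 0.003, 0.8], [0.0402, 0.0041, -0.0234, -0.002, 0.179, 0.003, 0.8]]
```

Both keepers are at about 1.56 rad. On to the tube.

```bash
python3 - <<'E'
from h import *
plan([.568,-.082,.20],1.43,8,.8)
E
```

```text
t 11.4 p [0.3664 0.2774 0.2482] yaw 0.452 q [ 0.6  -0.17  2.05 -0.01  1.24  0.15] w 0.599 F [-0.  0.  0.]
[dr deg/row 7.0 mm/row 51.9]
[[0.0029, 0.0062, -0.0514, 0.002, -0.122, 0.003, 0.8], [-0.0034, 0.0061, -0.0514, 0.002, -0.122, 0.003, 0.8], [-0.0096, 0.0061, -0.0506, 0.002, -0.122, 0.003, 0.8], [-0.0157, 0.006, -0.0491, 0.002, -0.122, 0.003, 0.8], [-0.0215, 0.006, -0.0468, 0.002, -0.122, 0.003, 0.8], [-0.0271, 0.006, -0.0438, 0.002, -0.122, 0.003, 0.8], [-0.0322, 0.006, -0.0402, 0.002, -0.122, 0.003, 0.8], [-0.0368, 0.006, -0.036, 0.002, -0.122, 0.003, 0.8]]
```

Request:
jog_arm(increments=[[0.003,0.006,-0.0515,0,-0.122,0,0.8],[-0.0035,0.006,-0.0515,0,-0.122,0,0.8],[-0.0095,0.006,-0.0505,0,-0.122,0,0.8],[-0.0155,0.006,-0.049,0,-0.122,0,0.8],[-0.0215,0.006,-0.047,0,-0.122,0,0.8],[-0.027,0.006,-0.044,0,-0.122,0,0.8],[-0.032,0.006,-0.04,0,-0.122,0,0.8],[-0.037,0.006,-0.036,0,-0.122,0,0.8],[0,0,0,0,0,0,0.8]])

```text
time: 12.52
tool_pos: [0.5727, -0.0908, 0.189]
tcp_rot: [-1.264, -1.13, 1.104]
wrist_force: [0.2, 0.2, -0.5]
width: 0.798
```

```bash
python3 - <<'E'
from h import *
p=read_camera("wrist"); im=p["img"].copy()
P={}
for n in ("tube","tube_long_seat","tube_short_seat"):
  for d in spotter.spot_point(p,n)[:1]:
    w=px2w(p,d["location"],.0075); P[n]=w[:2]; print(n,round(d["p"],2),np.round(d["location"]),w.round(4))
    cv2.circle(im,tuple(int(v) for v in d["location"]),5,(0,0,255),1)
d=pick(p,"tube")[0]; k=cloud(p,d["mask"]); print(d["p"],len(k),k.min(0).round(3),k.max(0).round(3))
np.save("k.npy",k)
im[d["mask"]]=(im[d["mask"]]*.6+np.array([0,100,0])).astype(np.uint8)
cv2.imwrite("pics/w4.png",im)
a=P["tube_long_seat"]-P["tube"]; print("yaw",np.arctan2(a[1],a[0]),np.linalg.norm(a))
plan([*P["tube"],.1],1.43,2,.8)
E
```

```text
tube 0.59 [329. 207.] [ 0.568  -0.0807  0.0075]
tube_long_seat 0.7 [322. 146.] [ 0.5138 -0.0796  0.0075]
tube_short_seat 0.86 [259. 260.] [ 0.61   -0.1522  0.0075]
0.96 4026 [ 0.456 -0.204 -0.002] [ 0.621 -0.067  0.017]
yaw 3.122607161084028 0.05427152330381225
t 12.78 p [ 0.5717 -0.0868  0.191 ] yaw 1.452 q [-0.2   0.12  1.88  0.02  1.13 -1.66] w 0.803 F [0.8 0.2 0.6]
[dr deg/row 0.8 mm/row 45.6]
[[0.0022, 0.0455, 0.0027, 0.006, 0.011, 0.007, 0.8], [0.0025, 0.0455, 0.0025, 0.006, 0.011, 0.007, 0.8]]
```

View pics/w4.png

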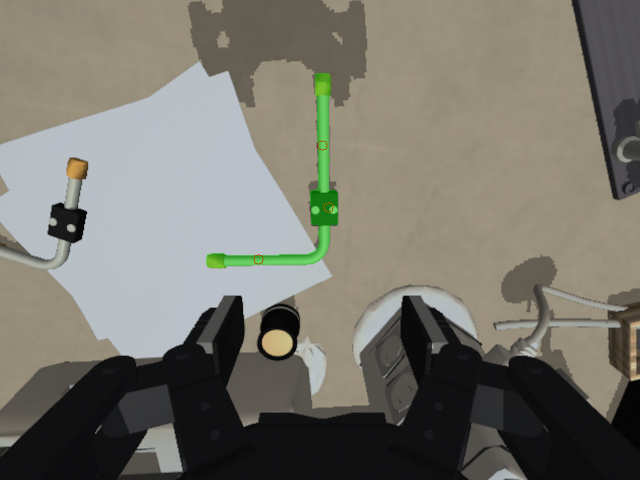

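The mask covers the larger tube well: block at (324,208), long-leg nut at (323,84), short-leg nut at (215,261). Fitting its pose.

```bash
cat > fit.py <<'E'
from h import *
from scipy.optimize import least_squares
def fit(k,x0):
    k=k[:,:2]
    def seg(q,a,b):
        t=np.clip((q-a)@(b-a)/((b-a)@(b-a)),0,1)[:,None]; return np.linalg.norm(q-a-t*(b-a),axis=1)
    def res(v):
        c,s=np.cos(v[2]),np.sin(v[2]); q=(k-v[:2])@np.array([[c,-s],[s,c]])
        C=np.array([-.05,0]); return np.minimum(seg(q,C,np.array([.11,0])),seg(q,C,np.array([-.05,.11])))
    r=least_squares(res,x0,loss="soft_l1",f_scale=.005); return r.x,np.sqrt(np.mean(r.fun**2))
E
python3 - <<'E'
from fit import *
k=np.load("k.npy"); v,e=fit(k,[.568,-.081,3.05]); print(v,e)
plan([*v[:2],.06],v[2]-np.pi/2,4,.7)
E
```

```text
[ 0.5656336  -0.08540398  3.02677933] 0.004330177365284351
t 12.78 p [ 0.5717 -0.0868  0.191 ] yaw 1.452 q [-0.2   0.12  1.88  0.02  1.13 -1.66] w 0.803 F [0.8 0.2 0.6]
[dr deg/row 0.3 mm/row 32.8]
[[-0.0003, 0.0327, 0.0019, 0.003, -0.001, 0.003, 0.7], [-0.0002, 0.0327, 0.0018, 0.003, -0.001, 0.003, 0.7], [-0.0001, 0.0327, 0.0017, 0.003, -0.001, 0.003, 0.7], [0.0001, 0.0327, 0.0016, 0.003, -0.001, 0.003, 0.7]]
```

Request:
jog_arm(increments=[[0,0.0325,0.002,0.003,0,0.003,0.6],[0,0.0325,0.002,0.003,0,0.003,0.6],[0,0.0325,0.0015,0.003,0,0.003,0.6],[0,0.0325,0.0015,0.003,0,0.003,0.6],[0,0.0,0,0,0,0,0.6]])

```text
time: 13.4
tool_pos: [0.5661, -0.0784, 0.0618]
tcp_rot: [-1.264, -1.13, 1.122]
wrist_force: [0.3, -1.0, 0.5]
width: 0.598
```

```bash
python3 - <<'E'
from h import *
plan([.566,-.084,.018],3.027-np.pi/2,3,.6)
E
```

```text
t 13.4 p [ 0.5661 -0.0784  0.0618] yaw 1.457 q [-0.18  0.25  1.99  0.    0.9  -1.64] w 0.598 F [ 0.3 -1.   0.5]
[dr deg/row 0.1 mm/row 14.7]
[[-0.0019, 0.0146, -0.0001, 0.002, 0.0, 0.001, 0.6], [-0.0019, 0.0146, -0.0001, 0.002, 0.0, 0.001, 0.6], [-0.0019, 0.0146, -0.0001, 0.002, 0.0, 0.001, 0.6]]
```

Request:
jog_arm(increments=[[-0.002,0.015,0,0.002,0,0,0.6],[-0.0015,0.015,0,0.002,0,0,0.6],[-0.001,0.011,0,0.002,0,0,0.6],[0,0,0,0,0,0,0.6]])

```text
time: 13.9
tool_pos: [0.5689, -0.0827, 0.0224]
tcp_rot: [-1.264, -1.131, 1.123]
wrist_force: [0.2, 0.3, 0.6]
width: 0.6
```

```bash
python3 - <<'E'
from h import *
plan([.566,-.084,.018],3.027-np.pi/2,1,.6)
E
```

```text
t 13.9 p [ 0.5689 -0.0827  0.0224] yaw 1.459 q [-0.19  0.31  2.    0.    0.82 -1.65] w 0.6 F [0.2 0.3 0.6]
[dr deg/row 0.4 mm/row 5.5]
[[-0.0017, 0.0044, 0.0028, 0.006, 0.002, 0.001, 0.6]]
```

Request:
jog_arm(increments=[[-0.001,0.004,0.0025,0,0,0,0.6],[0,0,0,0,0,0,0.1],[0,0,0,0,0,0,0.1],[0,0,0,0,0,0,0.1],[0,0,0,0,0,0,0.1],[0,0,0,0,0,0,0.1]], force=50)

```text
time: 14.65
tool_pos: [0.5672, -0.0838, 0.0194]
tcp_rot: [-1.266, -1.132, 1.121]
wrist_force: [0.0, -0.2, -1.5]
width: 0.264
```

Request:
jog_arm(increments=[[0,-0.01,0,0,0,0,0.1],[0,-0.04,0,0,0,0,0.1],[0,-0.05,0,0,0,0,0.1],[0,-0.05,0,0,0,0,0.1],[0,0,0,0,0,0,0.1]])

```text
time: 15.28
tool_pos: [0.5654, -0.0837, 0.1753]
tcp_rot: [-1.265, -1.131, 1.122]
wrist_force: [0.4, -0.3, -1.4]
width: 0.269
```

```bash
python3 - <<'E'
from h import *
t=f2w(O,Y,.05,0); print(t)
plan([.53,.06,.17],Y-np.pi/2+1.3,8,.1)
E
```

```text
[0.48653982 0.19149082]
t 15.28 p [ 0.5654 -0.0837  0.1753] yaw 1.458 q [-0.19  0.12  1.91  0.    1.11 -1.65] w 0.269 F [ 0.4 -0.3 -1.4]
[dr deg/row 10.1 mm/row 18.5]
[[0.0173, 0.0006, 0.0064, 0.001, 0.177, 0.001, 0.1], [0.0159, 0.0006, 0.0094, 0.001, 0.177, 0.001, 0.1], [0.0141, 0.0006, 0.012, 0.001, 0.177, 0.001, 0.1], [0.0117, 0.0006, 0.0143, 0.001, 0.177, 0.001, 0.1], [0.009, 0.0006, 0.0161, 0.001, 0.177, 0.001, 0.1], [0.006, 0.0006, 0.0175, 0.001, 0.177, 0.001, 0.1], [0.0029, 0.0006, 0.0183, 0.001, 0.177, 0.001, 0.1], [-0.0004, 0.0006, 0.0185, 0.001, 0.177, 0.001, 0.1]]
```

Request:
jog_arm(increments=[[0.017,0,0.0065,0,0.177,0,0.1],[0.016,0,0.0095,0,0.177,0,0.1],[0.014,0,0.012,0,0.177,0,0.1],[0.0115,0,0.0145,0,0.177,0,0.1],[0.009,0,0.016,0,0.177,0,0.1],[0.006,0,0.0175,0,0.177,0,0.1],[0.003,0,0.0185,0,0.177,0,0.1],[0,0,0.0185,0,0.177,0,0.1]])

```text
time: 16.27
tool_pos: [0.5262, 0.0637, 0.1694]
tcp_rot: [-1.571, 0.008, -0.003]
wrist_force: [-0.5, 0.2, -0.9]
width: 0.261
```

```bash
python3 - <<'E'
from h import *
plan([.4865,.1915,.15],Y-np.pi/2,9,.1)
E
```

```text
t 16.27 p [0.5262 0.0637 0.1694] yaw -0.007 q [0.07 0.05 1.99 0.   1.1  0.08] w 0.261 F [-0.5  0.2 -0.9]
[dr deg/row 7.9 mm/row 15.0]
[[-0.0045, 0.0022, 0.0142, 0.0, 0.139, -0.0, 0.1], [-0.0064, 0.0022, 0.0134, 0.0, 0.139, -0.0, 0.1], [-0.0082, 0.0022, 0.0124, 0.0, 0.139, -0.0, 0.1], [-0.0099, 0.0022, 0.0111, 0.0, 0.139, -0.0, 0.1], [-0.0113, 0.0022, 0.0097, 0.0, 0.139, -0.0, 0.1], [-0.0125, 0.0022, 0.008, 0.0, 0.139, -0.0, 0.1], [-0.0135, 0.0022, 0.0062, 0.0, 0.139, -0.0, 0.1], [-0.0142, 0.0022, 0.0043, 0.0, 0.139, -0.0, 0.1], [-0.0147, 0.0022, 0.0023, 0.0, 0.139, -0.0, 0.1]]
```

Request:
jog_arm(increments=[[-0.0045,0.001,0.014,0,0.139,0,0.1],[-0.0065,0.001,0.0135,0,0.139,0,0.1],[-0.008,0.001,0.0125,0,0.139,0,0.1],[-0.01,0.001,0.011,0,0.139,0,0.1],[-0.0115,0.001,0.0095,0,0.139,0,0.1],[-0.0125,0.001,0.008,0,0.139,0,0.1],[-0.0135,0.001,0.006,0,0.139,0,0.1],[-0.014,0.001,0.0045,0,0.139,0,0.1],[-0.0145,0.001,0.0025,0,0.139,0,0.1],[0,0,0,0,0,0,0.1]])

```text
time: 17.52
tool_pos: [0.4782, 0.1947, 0.1498]
tcp_rot: [-1.344, 1.02, -0.996]
wrist_force: [-0.1, -1.0, -1.5]
width: 0.264
```

```bash
python3 - <<'E'
from fit import *
p=read_camera("wrist"); im=p["img"].copy()
s=readout.read_state(); zt=s["tool_pos"][2]-.012; print("zt",zt)
for n,z in (("tube_long_seat",zt),("tube_short_seat",zt),("notch_long",.045),("notch_short",.045)):
  for d in spotter.spot_point(p,n)[:1]:
    w=px2w(p,d["location"],z); print(n,round(d["p"],2),np.round(d["location"]),w.round(4)); cv2.circle(im,tuple(int(v) for v in d["location"]),5,(0,0,255),1)
for d in pick(p,"tube"):
  k=cloud(p,d["mask"]); print("mask z",len(k),np.percentile(k[:,2],[5,50,95])); k=k[abs(k[:,2]-zt)<.02]
  v,e=fit(k,[.4865,.1915,Y]); print("tube",v,e,len(k))
print("want",f2w(O,Y,.05,0),Y)
cv2.imwrite("pics/w5.png",im)
plan([.4865,.1915,.12],Y-np.pi/2,1,.1)
E
```

```text
zt 0.1377893981677237
tube_long_seat 0.92 [321. 186.] [0.5314 0.2106 0.1378]
tube_short_seat 0.94 [196. 399.] [0.4129 0.2414 0.1378]
notch_long 0.97 [328. 148.] [0.5399 0.2087 0.045 ]
notch_short 0.78 [246. 303.] [0.4158 0.2364 0.045 ]
mask z 12655 [0.13796409 0.14140107 0.14519777]
tube [0.48295794 0.19697976 0.27187024] 0.004386349174625755 12643
want [0.48653982 0.19149082] 0.315
t 17.82 p [0.4794 0.1939 0.1508] yaw -1.3 q [0.33 0.06 2.02 0.   1.08 1.63] w 0.267 F [-0.3  0.1 -1.1]
[dr deg/row 2.8 mm/row 31.7]
[[0.0043, 0.0306, 0.0068, 0.02, -0.044, -0.002, 0.1]]
```

View pics/w5.png

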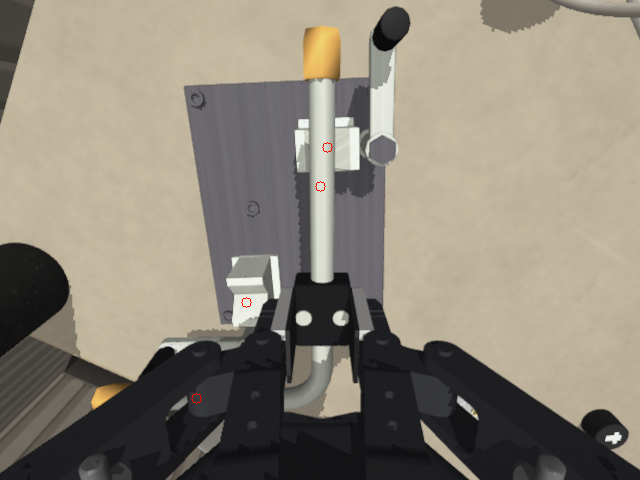

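The tube hangs level over the fixture. The notch dots at (328,148) and (246,303) agree with the depth fit, and the tube needs about +0.04 rad and a 7 mm shift.

Request:
jog_arm(increments=[[0.005,0.01,0.0055,0.018,-0.042,0,0.1],[0,0.028,0,0,0,0,0.1],[0,0.028,0,0,0,0,0.1],[0,0,0,0,0,0,0.1]])

```text
time: 18.32
tool_pos: [0.4881, 0.1892, 0.0849]
tcp_rot: [-1.34, 0.974, -0.974]
wrist_force: [0.8, 0.1, -0.3]
width: 0.263
```

```bash
python3 - <<'E'
from fit import *
p=read_camera("wrist"); im=p["img"].copy()
s=readout.read_state(); zt=s["tool_pos"][2]-.012; print("zt",zt)
for n,z in (("tube_long_seat",zt),("tube_short_seat",zt),("notch_long",.045),("notch_short",.045)):
  for d in spotter.spot_point(p,n)[:1]:
    w=px2w(p,d["location"],z); print(n,round(d["p"],2),np.round(d["location"]),w.round(4))
for d in pick(p,"tube"):
  k=cloud(p,d["mask"]);  k=k[abs(k[:,2]-zt)<.02]
  v,e=fit(k,[.4865,.1915,Y]); print("tube",v,e,len(k))
cv2.imwrite("pics/w6.png",im)
plan([.4865,.1915,.065],Y-np.pi/2,2,.1)
E
```

```text
zt 0.07434335214310851
tube_long_seat 0.64 [318. 187.] [0.5401 0.2085 0.0743]
tube_short_seat 0.79 [194. 399.] [0.4233 0.2342 0.0743]
notch_long 0.95 [317. 177.] [0.5398 0.209  0.045 ]
tube [0.49278691 0.19167173 0.31339828] 0.0043787902273446705 12725
t 18.62 p [0.4911 0.1907 0.0885] yaw -1.256 q [0.32 0.13 2.07 0.   0.93 1.58] w 0.262 F [-0.7  0.  -1.4]
[dr deg/row 0.3 mm/row 12.0]
[[-0.0011, 0.0117, -0.0022, -0.005, 0.0, -0.001, 0.1], [-0.0011, 0.0117, -0.0021, -0.005, 0.0, -0.001, 0.1]]
```

View pics/w6.png

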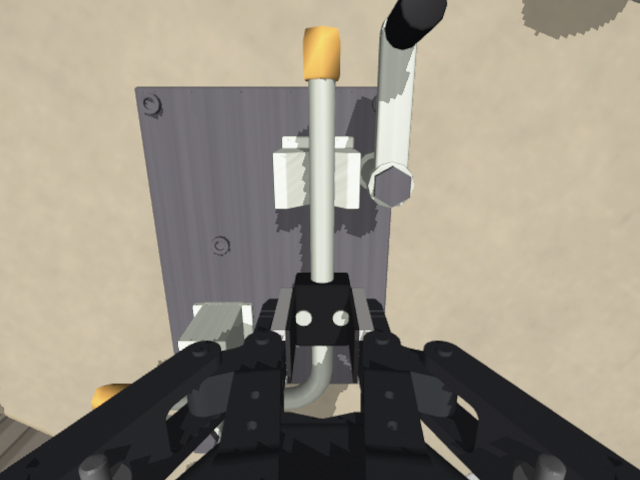

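The long leg is centred over its V at (317,180) and the yaw matches. Lowering gently with a small shift back.

Request:
jog_arm(increments=[[0,0.01,-0.002,-0.004,0,0,0.1],[0,0.01,-0.001,-0.003,0,0,0.1],[0,0,0,0,0,0,0.1]])

```text
time: 19.0
tool_pos: [0.4888, 0.19, 0.0683]
tcp_rot: [-1.338, 0.972, -0.974]
wrist_force: [0.5, -0.5, -1.6]
width: 0.265
```

```bash
python3 - <<'E'
from fit import *
plan([.4865,.1915,.058],Y-np.pi/2,2,.1)
E
```

```text
t 19.0 p [0.4888 0.19   0.0683] yaw -1.255 q [0.32 0.16 2.09 0.   0.89 1.58] w 0.265 F [ 0.5 -0.5 -1.6]
[dr deg/row 0.1 mm/row 5.3]
[[-0.001, 0.0051, -0.0009, -0.002, 0.0, -0.001, 0.1], [-0.001, 0.0051, -0.0009, -0.002, 0.0, -0.001, 0.1]]
```

Request:
jog_arm(increments=[[-0.0005,0.004,-0.001,0,0,0,0.1],[0,0.003,-0.0005,0,0,0,0.1],[0,0,0,0,0,0,0.1]])

```text
time: 19.38
tool_pos: [0.4869, 0.1901, 0.0605]
tcp_rot: [-1.338, 0.972, -0.974]
wrist_force: [-0.6, -0.1, -0.7]
width: 0.262
```

Request:
jog_arm(increments=[[0,0.002,0,0,0,0,0.1],[0,0,0,0,0,0,0.1]])

```text
time: 19.62
tool_pos: [0.4871, 0.1902, 0.0586]
tcp_rot: [-1.338, 0.972, -0.974]
wrist_force: [0.6, 1.0, -1.5]
width: 0.265
```

Request:
jog_arm(increments=[[0,0.0015,0,0,0,0,0.1],[0,0,0,0,0,0,0.1]])

```text
time: 19.88
tool_pos: [0.4873, 0.1903, 0.0576]
tcp_rot: [-1.338, 0.972, -0.974]
wrist_force: [-1.6, 0.4, 0.1]
width: 0.261
```

Request:
jog_arm(increments=[[0,0.0015,0,0,0,0,0.1],[0,0,0,0,0,0,0.1]])

```text
time: 20.12
tool_pos: [0.4874, 0.1905, 0.0573]
tcp_rot: [-1.338, 0.971, -0.973]
wrist_force: [-1.8, -1.3, 1.2]
width: 0.263
```

Request:
jog_arm(increments=[[0,0.001,0,0,0,0,0.1],[0,0,0,0,0,0,0.1]])

```text
time: 20.38
tool_pos: [0.4875, 0.1906, 0.0572]
tcp_rot: [-1.338, 0.971, -0.973]
wrist_force: [-2.2, -1.6, 1.7]
width: 0.265
```

Request:
jog_arm(increments=[[0,0,0,0,0,0,0.32],[0,0,0,0,0,0,0.4],[0,0,0,0,0,0,0.5],[0,0,0,0,0,0,0.5],[0,-0.02,0,0,0,0,0.5],[0,-0.03,0,0,0,0,0.5],[0,-0.05,0,0,0,0,0.5],[0,-0.05,0,0,0,0,0.5],[0,0,0,0,0,0,0.5]])

```text
time: 21.5
tool_pos: [0.487, 0.19, 0.2098]
tcp_rot: [-1.338, 0.972, -0.974]
wrist_force: [-0.3, 0.5, 0.2]
width: 0.501
```

```bash
python3 - <<'E'
from fit import *
p=read_camera("wrist"); im=p["img"].copy()
for n,z in (("tube_long_seat",.045),("tube_short_seat",.045),("notch_long",.045),("notch_short",.045)):
  for d in spotter.spot_point(p,n)[:1]:
    w=px2w(p,d["location"],z); print(n,round(d["p"],2),np.round(d["location"]),w.round(4))
for d in pick(p,"tube"):
  k=cloud(p,d["mask"]); k=k[(k[:,2]>.03)&(k[:,2]<.062)]
  v,e=fit(k,[.4865,.1915,Y]); print("tube",v,e,len(k))
  q=(k[:,:2]-v[:2])@np.array([[np.cos(v[2]),-np.sin(v[2])],[np.sin(v[2]),np.cos(v[2])]])
  for nm,m in (("long far",(abs(q[:,1])<.012)&(q[:,0]>.07)&(q[:,0]<.09)),("long near",(abs(q[:,1])<.012)&(q[:,0]>.02)&(q[:,0]<.035)),("short near",(abs(q[:,0]+.05)<.012)&(q[:,1]>.01)&(q[:,1]<.04)),("short far",(abs(q[:,0]+.05)<.012)&(q[:,1]>.075)&(q[:,1]<.09))):
    print(nm,m.sum(),np.percentile(k[m,2],95).round(4) if m.any() else None)
cv2.imwrite("pics/w7.png",im)
plan([*kl(1.56),.15],Y-1.56,5,.45)
E
```

```text
tube_long_seat 0.84 [318. 160.] [0.5362 0.2106 0.045 ]
tube_short_seat 0.66 [253. 277.] [0.4184 0.2342 0.045 ]
notch_long 0.83 [320. 157.] [0.5389 0.2094 0.045 ]
notch_short 0.65 [322. 158.] [0.5383 0.2077 0.045 ]
tube [0.5197645  0.17009478 0.32505227] 0.004714516437811665 586
long far 191 0.0619
long near 14 0.062
short near 0 None
short far 0 None
t 21.8 p [0.4825 0.1885 0.2025] yaw -1.255 q [0.32 0.   1.98 0.   1.17 1.58] w 0.5 F [-0.4  0.1 -0.7]
[dr deg/row 0.2 mm/row 26.5]
[[0.006, 0.0103, 0.0236, 0.002, -0.002, -0.0, 0.45], [0.006, 0.0103, 0.0236, 0.002, -0.002, -0.0, 0.45], [0.0061, 0.0104, 0.0236, 0.002, -0.002, -0.0, 0.45], [0.0061, 0.0104, 0.0236, 0.002, -0.002, -0.0, 0.45], [0.0062, 0.0104, 0.0235, 0.002, -0.002, -0.0, 0.45]]
```

View pics/w7.png

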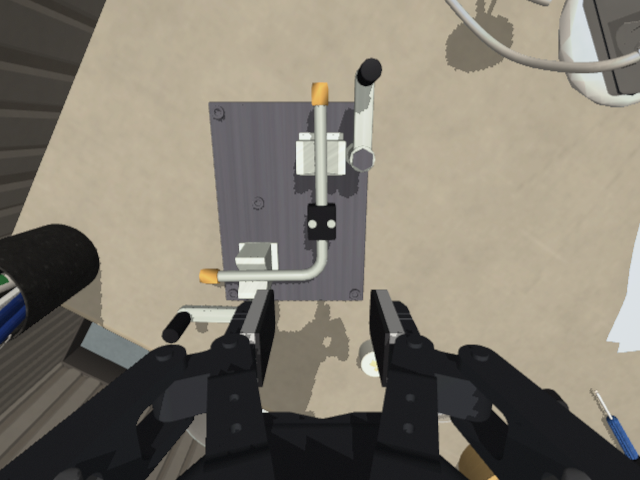

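The tube lies across both V-blocks, long leg at (320,155) and short leg at (257,275). I'll check heights along it with depth.

```bash
python3 - <<'E'
from fit import *
p=read_camera("wrist")
for u,v in ((321,112),(321,122),(321,155),(321,188),(321,195),(228,276),(234,276),(257,275),(285,275),(300,274)):
    c=[(px2w(p,(u+a,v+b)),0)[0] for a in (-5,-3,-1,0,1,3,5) for b in (-5,-3,-1,0,1,3,5)]
    c=max(c,key=lambda w:w[2]); print((u,v),c.round(4))
E
```

```text
(321, 112) [0.5632 0.2156 0.0496]
(321, 122) [0.5546 0.2144 0.05  ]
(321, 155) [0.5384 0.2091 0.0498]
(321, 188) [0.5103 0.1992 0.0495]
(321, 195) [0.5001 0.2001 0.0511]
(228, 276) [0.4154 0.2506 0.0496]
(234, 276) [0.4154 0.2506 0.0496]
(257, 275) [0.4245 0.2252 0.0492]
(285, 275) [0.4316 0.2037 0.0493]
(300, 274) [0.4348 0.191  0.0494]
```

Top of the tube is at 49–51 mm all along, so it is fully seated. Now closing the long keeper.

Request:
jog_arm(increments=[[0.006,0.006,0.0235,0,0,0,0.45],[0.006,0.006,0.0235,0,0,0,0.45],[0.006,0.0105,0.0235,0,0,0,0.45],[0.006,0.0105,0.0235,0,0,0,0.45],[0.006,0.0105,0.0235,0,0,0,0.45],[0,0,0,0,0,0,0.45]])

```text
time: 22.6
tool_pos: [0.6026, 0.1957, 0.1483]
tcp_rot: [-1.359, 0.988, -0.963]
wrist_force: [0.4, 0.1, 0.1]
width: 0.451
```

```bash
python3 - <<'E'
from h import *
p=read_camera("wrist")
for d in spotter.spot_point(p,"keeper_long_knob")[:2]: print(round(d["p"],2),np.round(d["location"]),px2w(p,d["location"],.087).round(4))
print(kl(1.56)); th(); plan([*kl(1.56),.089],Y-1.56,4,.45)
E
```

```text
0.95 [324. 266.] [0.6023 0.1949 0.087 ]
[0.60369672 0.19666892]
L r 0.0557 th 1.562
S r 0.2142 th -0.452
t 22.7 p [0.6016 0.1958 0.1494] yaw -1.254 q [0.27 0.27 1.78 0.   1.11 1.53] w 0.453 F [-0.1  0.1  0.5]
[dr deg/row 0.3 mm/row 15.1]
[[-0.0, 0.0151, 0.0009, 0.005, -0.002, -0.001, 0.45], [-0.0, 0.0151, 0.0008, 0.005, -0.002, -0.001, 0.45], [-0.0, 0.0151, 0.0007, 0.005, -0.002, -0.001, 0.45], [-0.0, 0.0151, 0.0007, 0.005, -0.002, -0.001, 0.45]]
```

Request:
jog_arm(increments=[[0,0.015,0.0005,0.005,0,0,0.45],[0,0.015,0.0005,0.005,0,0,0.45],[0,0.015,0.0005,0.004,0,0,0.4],[0,0.014,0,0.004,0,0,0.3],[0,0,0,0,0,0,0.22],[0,0,0,0,0,0,0.22]])

```text
time: 23.45
tool_pos: [0.5993, 0.1961, 0.0861]
tcp_rot: [-1.345, 0.976, -0.969]
wrist_force: [0.3, -0.3, 0.3]
width: 0.218
```

Request:
jog_arm(increments=[[-0.0085,0,-0.0006,0,-0.147,0,0.22],[-0.0085,0,-0.0006,0,-0.147,0,0.22],[-0.0085,0,-0.0006,0,-0.147,0,0.22],[-0.0085,0,-0.0006,0,-0.147,0,0.22],[-0.0085,0,-0.0006,0,-0.147,0,0.22]])

```text
time: 24.08
tool_pos: [0.5758, 0.2277, 0.0893]
tcp_rot: [-1.535, 0.387, -0.39]
wrist_force: [1.4, -0.4, -0.7]
width: 0.221
```

```bash
python3 - <<'E'
from h import *
th(); plan([*kl(.7),.089],Y-.7,1,.22)
E
```

```text
L r 0.0565 th 0.815
S r 0.1865 th -0.301
t 24.07 p [0.5758 0.2277 0.0893] yaw -0.496 q [ 0.34  0.3   1.87 -0.    0.97  0.83] w 0.221 F [ 1.4 -0.4 -0.7]
[dr deg/row 6.3 mm/row 6.7]
[[-0.0066, 0.0003, 0.0012, -0.001, -0.111, 0.001, 0.22]]
```

Request:
jog_arm(increments=[[-0.0085,0,-0.0003,0,-0.147,0,0.22],[-0.0085,0,-0.0003,0,-0.147,0,0.22],[-0.0085,0,-0.0006,0,-0.147,0,0.22],[-0.0085,0,-0.0006,0,-0.147,0,0.22],[-0.0075,0,-0.0006,0,-0.13,0,0.22],[0,0,0,0,0,0,0.22]])

```text
time: 24.82
tool_pos: [0.5404, 0.2351, 0.0948]
tcp_rot: [-1.561, -0.205, 0.181]
wrist_force: [0.4, 1.2, -1.2]
width: 0.225
```

```bash
python3 - <<'E'
from h import *
th(); plan([*kl(0),.089],Y,1,.22)
E
```

```text
L r 0.0576 th 0.170
S r 0.1514 th -0.248
t 24.82 p [0.5404 0.2351 0.0948] yaw 0.247 q [ 0.37  0.23  1.94 -0.    0.95  0.12] w 0.225 F [ 0.4  1.2 -1.2]
[dr deg/row 4.0 mm/row 11.4]
[[-0.0099, 0.0057, 0.0006, 0.001, -0.068, 0.015, 0.22]]
```

Request:
jog_arm(increments=[[-0.006,0.003,0,0,-0.04,0,0.22],[-0.004,0.002,0,0,-0.03,0,0.22],[-0.002,0,0,0,0,0,0.22],[0,0,0,0,0,0,0.22]])

```text
time: 25.32
tool_pos: [0.5319, 0.2329, 0.0921]
tcp_rot: [-1.554, -0.261, 0.227]
wrist_force: [-0.2, -0.5, 0.1]
width: 0.22
```

```bash
python3 - <<'E'
from h import *
th(); plan([*kl(0),.089],Y,1,.22)
E
```

```text
L r 0.0574 th 0.018
S r 0.1428 th -0.260
t 25.32 p [0.5319 0.2329 0.0921] yaw 0.312 q [ 0.37  0.22  1.97 -0.    0.94  0.06] w 0.22 F [-0.2 -0.5  0.1]
[dr deg/row 1.3 mm/row 3.3]
[[-0.0011, 0.0031, 0.0006, 0.001, -0.003, 0.022, 0.22]]
```

Request:
jog_arm(increments=[[-0.002,0,0,0,0,0,0.22],[-0.0015,0,0,0,0,0,0.22],[0,0,0,0,0,0,0.22]])

```text
time: 25.7
tool_pos: [0.5288, 0.2321, 0.0922]
tcp_rot: [-1.554, -0.261, 0.226]
wrist_force: [0.9, 0.6, 0.1]
width: 0.223
```

Request:
jog_arm(increments=[[0,0,0,0,0,0,0.4],[0,0,0,0,0,0,0.45],[0,-0.03,0,0,0,0,0.45],[0,-0.05,0,0,0,0,0.45],[0,0,0,0,0,0,0.45]])

```text
time: 26.32
tool_pos: [0.5256, 0.2306, 0.1726]
tcp_rot: [-1.556, -0.257, 0.23]
wrist_force: [-1.1, 0.0, -0.3]
width: 0.45
```

```bash
python3 - <<'E'
from h import *
p=read_camera("wrist")
for d in spotter.spot_point(p,"keeper_long_knob")[:1]:
    w=px2w(p,d["location"],.087); v=w[:2]-PL; print(round(d["p"],2),np.round(d["location"]),w.round(4),"th",Y+np.pi/2-np.arctan2(v[1],v[0]))
plan([*ks(1.56),.17],Y+1.56-np.pi/2,6,.45)
E
```

```text
0.7 [329. 254.] [0.5322 0.232  0.087 ] th 0.0161894905156581
t 26.43 p [0.5225 0.2294 0.1679] yaw 0.31 q [ 0.37  0.12  1.92 -0.    1.09  0.06] w 0.449 F [-0.7 -0.2 -0. ]
[dr deg/row 0.1 mm/row 26.5]
[[-0.0213, -0.0006, 0.0157, 0.0, 0.001, 0.001, 0.45], [-0.0213, -0.0005, 0.0157, 0.0, 0.001, 0.001, 0.45], [-0.0213, -0.0005, 0.0157, 0.0, 0.001, 0.001, 0.45], [-0.0213, -0.0005, 0.0157, 0.0, 0.001, 0.001, 0.45], [-0.0214, -0.0004, 0.0157, 0.0, 0.001, 0.001, 0.45], [-0.0214, -0.0004, 0.0156, 0.0, 0.001, 0.001, 0.45]]
```

Long keeper is at about 0.02 rad. Next, the short keeper.

Request:
jog_arm(increments=[[-0.0215,0,0.0155,0,0,0,0.45],[-0.0215,0,0.0155,0,0,0,0.45],[-0.0215,0,0.0155,0,0,0,0.45],[-0.0215,0,0.0155,0,0,0,0.45],[-0.0215,0,0.0155,0,0,0,0.45],[-0.0215,0,0.0155,0,0,0,0.45],[0,0,0,0,0,0,0.45]])

```text
time: 27.3
tool_pos: [0.3592, 0.2747, 0.1539]
tcp_rot: [-1.566, -0.232, 0.253]
wrist_force: [1.0, 0.5, 0.2]
width: 0.452
```

```bash
python3 - <<'E'
from h import *
p=read_camera("wrist")
for d in spotter.spot_point(p,"keeper_short_knob")[:1]:
    w=px2w(p,d["location"],.087); v=w[:2]-PS; print(round(d["p"],2),np.round(d["location"]),w.round(4),"th",np.arctan2(v[1],v[0])-Y)
    plan([*((w[:2]+ks(1.57))/2),.089],Y+1.57-np.pi/2,5,.45)
E
```

```text
0.61 [345. 262.] [0.3719 0.2792 0.087 ] th 1.567218229727489
t 27.4 p [0.361  0.2747 0.1546] yaw 0.308 q [ 0.6  -0.07  2.15 -0.    1.08  0.29] w 0.45 F [0.  0.2 0.5]
[dr deg/row 0.2 mm/row 13.3]
[[0.0025, 0.0131, 0.0004, 0.001, -0.001, -0.002, 0.45], [0.0025, 0.0131, 0.0004, 0.001, -0.001, -0.002, 0.45], [0.0024, 0.0131, 0.0003, 0.001, -0.001, -0.002, 0.45], [0.0024, 0.0131, 0.0003, 0.001, -0.001, -0.002, 0.45], [0.0024, 0.0131, 0.0003, 0.001, -0.001, -0.002, 0.45]]
```

Request:
jog_arm(increments=[[0.006,0,0,0,0,0,0.45],[0.003,0.016,0,0,0,0,0.45],[0.002,0.016,0.0005,0,0,0,0.45],[0.001,0.016,0.0005,0,0,0,0.4],[0,0.016,0.0005,0,0,0,0.35],[0,0,0,0,0,0,0.22],[0,0,0,0,0,0,0.22]])

```text
time: 28.28
tool_pos: [0.3734, 0.2778, 0.0837]
tcp_rot: [-1.568, -0.228, 0.251]
wrist_force: [0.1, -0.5, -0.2]
width: 0.217
```

```bash
python3 - <<'E'
from h import *
th(); plan([*ks(1.57),.089],Y+1.57-np.pi/2,1,.22)
E
```

```text
L r 0.2017 th -0.739
S r 0.0552 th 1.550
t 28.27 p [0.3734 0.2778 0.0837] yaw 0.305 q [ 0.59  0.04  2.18 -0.    0.93  0.29] w 0.217 F [ 0.1 -0.5 -0.2]
[dr deg/row 1.2 mm/row 6.2]
[[-0.0012, -0.0053, 0.0028, 0.008, -0.009, -0.016, 0.22]]
```

Request:
jog_arm(increments=[[0,-0.004,0.002,0,0,0,0.22],[0.0085,0,-0.0004,0,0.147,0,0.22],[0.0085,0,-0.0004,0,0.147,0,0.22],[0.0085,0,-0.0004,0,0.147,0,0.22],[0.0085,0,-0.0004,0,0.147,0,0.22],[0.0085,0,-0.0004,0,0.147,0,0.22]])

```text
time: 29.02
tool_pos: [0.4146, 0.2795, 0.0916]
tcp_rot: [-1.555, 0.362, -0.349]
wrist_force: [-1.3, -0.2, -0.3]
width: 0.22
```

```bash
python3 - <<'E'
from h import *
th(); plan([*ks(.7),.089],Y+.7-np.pi/2,1,.22)
E
```

```text
L r 0.1681 th -0.609
S r 0.0600 th 0.821
t 29.02 p [0.4146 0.2795 0.0916] yaw -0.452 q [ 0.55  0.1   2.11 -0.    0.95  1.  ] w 0.22 F [-1.3 -0.2 -0.3]
[dr deg/row 6.0 mm/row 7.9]
[[0.0071, 0.0026, -0.0023, 0.015, 0.103, -0.004, 0.22]]
```

Request:
jog_arm(increments=[[0.0085,0.001,-0.0015,0.005,0.147,0,0.22],[0.0085,0,-0.0015,0.005,0.147,0,0.22],[0.0085,0,-0.001,0,0.147,0,0.22],[0.0085,0,-0.0006,0,0.147,0,0.22],[0.0075,0,-0.0006,0,0.13,0,0.22],[0,0,0,0,0,0,0.22]])

```text
time: 29.78
tool_pos: [0.4441, 0.2508, 0.0965]
tcp_rot: [-1.359, 0.928, -0.925]
wrist_force: [0.2, 0.0, -0.1]
width: 0.218
```

```bash
python3 - <<'E'
from h import *
th(); plan([*ks(0),.089],Y-np.pi/2,1,.22)
E
```

```text
L r 0.1274 th -0.649
S r 0.0605 th 0.125
t 29.77 p [0.4441 0.2508 0.0965] yaw -1.194 q [0.46 0.1  2.1  0.   0.95 1.65] w 0.218 F [ 0.2  0.  -0.1]
[dr deg/row 3.6 mm/row 10.9]
[[0.0074, 0.0075, -0.0025, -0.003, 0.062, -0.004, 0.22]]
```

Request:
jog_arm(increments=[[0.0045,0.004,-0.002,0,0.06,0,0.22],[0.003,0.002,-0.0005,0,0,0,0.22],[0.0025,0,0,0,0,0,0.22],[0.0015,0,0,0,0,0,0.22],[0,0,0,0,0,0,0.22]])

```text
time: 30.4
tool_pos: [0.4472, 0.2412, 0.093]
tcp_rot: [-1.335, 0.965, -0.965]
wrist_force: [-0.7, 1.4, -1.0]
width: 0.223
```

```bash
python3 - <<'E'
from h import *
th(); plan([*ks(0),.089],Y-np.pi/2,1,.22)
E
```

```text
L r 0.1195 th -0.700
S r 0.0601 th -0.043
t 30.4 p [0.4472 0.2412 0.093 ] yaw -1.246 q [0.44 0.09 2.11 0.01 0.93 1.68] w 0.223 F [-0.7  1.4 -1. ]
[dr deg/row 0.8 mm/row 5.2]
[[-0.0026, 0.004, -0.002, -0.008, 0.01, -0.006, 0.22]]
```

Now release, rise, and check.

Request:
jog_arm(increments=[[0.0015,0,0,0,0,0,0.22],[0,0,0,0,0,0,0.4],[0,0,0,0,0,0,0.45],[0,-0.03,0,0,0,0,0.45],[0,-0.06,0,0,0,0,0.45],[0,-0.05,-0.03,0,0,0,0.45],[0,-0.03,-0.03,0,0,0,0.45],[0,0,0,0,0,0,0.45]])

```text
time: 31.4
tool_pos: [0.3886, 0.2174, 0.2674]
tcp_rot: [-1.338, 0.965, -0.966]
wrist_force: [0.5, 0.3, -0.6]
width: 0.452
```

```bash
python3 - <<'E'
from h import *
p=read_camera("wrist"); cv2.imwrite("pics/w8.png",p["img"])
for n,P in (("keeper_short_knob",PS),("keeper_long_knob",PL)):
  for d in spotter.spot_point(p,n)[:1]:
    w=px2w(p,d["location"],.087); v=w[:2]-P; a=np.arctan2(v[1],v[0]); print(n,round(d["p"],2),np.round(d["location"]),w.round(4),"th",a-Y if P is PS else Y+np.pi/2-a)
for n in ("tube_long_seat","tube_short_seat","notch_long","notch_short"):
  for d in spotter.spot_point(p,n)[:1]: print(n,round(d["p"],2),np.round(d["location"]),px2w(p,d["location"],.045).round(4))
print(readout.read_state()["tool_pos"],readout.read_state()["time"])
E
```

```text
keeper_short_knob 0.71 [313. 150.] [0.4432 0.2453 0.087 ] th 0.0447526934339631
keeper_long_knob 0.78 [362.  47.] [0.5302 0.2333 0.087 ] th -0.009353891802839964
tube_long_seat 0.86 [384.  58.] [0.5375 0.2097 0.045 ]
tube_short_seat 0.77 [317. 172.] [0.4211 0.2351 0.045 ]
notch_long 0.71 [384.  57.] [0.5383 0.2106 0.045 ]
[0.38780088 0.2169987  0.26244982] 31.75
```

View pics/w8.png

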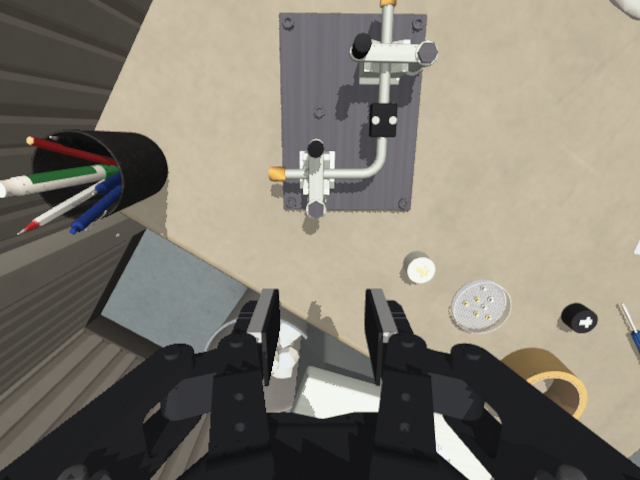

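Both keepers lie square over the seated tube, with the knobs at (316,149) and (362,47). The gripper is clear, so I'm handing the job in.

```bash
python3 -c "
from h import *
print(bot.finish_job())"
```

```text
the job is handed in; nothing more can be done
None
```

I swung both keepers aside, moved the larger tube into the two V-notches, swung both keepers back to their stops and let go. The job is handed in, at about 32 s of the 72 s allowed; it reports no verdict.

- **Keepers aside:** both stood at about 1.56 rad before I picked up the tube.
- **Seating:** wrist force stayed below about 4 N while lowering. Right after release, depth readings put the top of the tube at 49–51 mm at every point checked along both legs; fully seated is 50 mm.
- **Final wrist picture, seats:** both seat points lie within about 2 mm of the notch positions.
- **Final wrist picture, keepers:** they read about -0.01 rad (long) and 0.04 rad (short); the limit is 0.15.
- **Final wrist picture, clearance:** the gripper was clear, with its tool point about 0.26 m up.
- **Failed or disagreeing checks:** after seating, the tube-mask fit gave a useless result because the mask was wrong, and the network put `notch_short` on the long block. In the last picture it did not find `notch_short` at all. For those I relied on the depth heights and the fixture position fitted earlier.
- **Other loose things:** I touched none of them knowingly, but I did not measure their positions again at the end.

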